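Line up the underglaze jars by shade beside the banding wheel

ROBOT

A 6-joint arm with a two-finger parallel gripper is mounted at the origin on the work surface. World frame = base frame: x ahead of the robot, y to its left, z up, the work surface at z = 0. Lengths are in m, angles in degrees, forces in N, time in s.
With the tool pointing down it reaches from about 0.4 to 0.825 m from the base axis. Payload 7 kg.
Tool frame: the origin (TCP) lies between the finger pads; the fingertips stand 22 mm ahead of it and the grasp point (between the pads) lies 3 mm ahead of it; z points along the fingers, y is the line along which they close (so a half turn about z gives the same grasp; the last joint's range is limited). The gripper opens to 88 mm and grips with 3 to 60 N. Pads are 19 mm wide; open, the fingers measure 130 mm over their backs; the gripper's body (78 mm by 193 mm) begins 47 mm behind the grasp point.
Start: joints at [-58.837, 20.546, 0.682, 0, -70.136, -16.507], TCP at [0.171, -0.653, 0.249] pointing down, gripper open.
Joint ranges: [-176.03, 176.03], [-82.01, 121.73], [-58.28, 71.71], [-173.87, 95.51], [-174.79, -0.11], [-173.66, 173.66]. Speed limits (degrees/s): [136.94, 136.94, 172.46, 180, 180, 180].

INTERFACE

Orientations are given as [roll, pitch, yaw] about the fixed x, y, z axes, in that order (R = Rz(yaw) Ry(pitch) Rx(roll)).
In Python, from plant import ctrl gives the robot as it stands.
- The arm moves only by the tool apply_moves, never from a script. Its argument "targets" is a list of rows, each an object with "travel": the shift along the tool's x, y, z in mm, a list of three; "roll": the turn about the tool's z in degrees; "jaw": the finger opening in mm, from 0 to 87.6. In form: [{"travel": [tx, ty, tz], "roll": roll, "jaw": jaw}, ...]. A call has 1 to 10 rows; each row shifts and turns the commanded pose from where the row before left it, along the tool's axes as they then stand; what a row does not reach is not made up. A row lasts 1/10 s, in which the tool goes at most 50 mm and 8.59 degrees, less where a joint would pass 70% of its speed; a pose out of reach is approached as far as the arm can. A call with a gripper value outside its range is refused whole. The fingers move at their own pace and stop on an object; the grip force is fixed at half the most. Time passes only in rows, so rows that do not move let the fingers close. It gives the time, the measured TCP pose, the force, the opening and the grip force at its end, in the units of the state.
- ctrl.get_obs(): the state, without advancing time (a new reading comes with each control period).
- ctrl.snapshot(name): name is "side" or "top" or "wrist"; returns the picture (384x512x3 uint8, red, green, blue); there is no depth.
- ctrl.calibration(name): a dict with "K" (3x3 intrinsics, pixels), "extrinsics" (4x4, takes a point from camera to world coordinates); the wrist camera has in their place "hand_eye" (4x4, takes a point from camera to tool coordinates, whose origin is the TCP and whose axes are the flange's). Camera axes: x right, y down, z forward; pixel columns grow to the right and rows downward; lengths in m; the calibration is good to about 2 mm. A picture is of the moment at which its call begins: read the wrist's pose just before it. calibration takes no time and is no camera call.
- ctrl.close_job(): hands the job in; it is judged then, once.
The state is a dict: "clock": time; "joint_pos": joint angles; "qvel": joint speeds; "tau": joint torques, N m; "tool_pos": TCP position; "orientation": TCP orientation; "force": force on the tool from outside, world axes, zero at the start; "moment": the same for the moment, N m; "opening": finger opening in m; "gripper_force": force on a finger pad.
Only numpy, scipy, OpenCV 4.12 (cv2) and the standard library are available. Lean on these libraries where they do the work, as an engineer would, in place of code of your own. Each camera call takes 0.05 s, during which the arm holds its last target. There are 200 camera calls.

TASK

Set the four colour jars out on the ware board in order of shade, one upright in the middle of each round mat: the palest on the mat nearest the banding wheel with the white plate, then darker and darker to the darkest at the far end. Leave the brush pot where it stands.

Things in the scene. Friction and masses are not known exactly. Their poses are not given: they have to be found in the camera images.
- jar_cream: Palest shade: pale cream closed, filled underglaze jar, an upright cylinder 48 mm in diameter (49 at the lid) and 62 mm tall, about 0.14 kg, body and lid of one colour with a white paper band round the lower half; origin at the centre of its underside, z up. Starts upright on the bench on the robot's side of the ware board, the four jars in random order.
- jar_ochre: Second palest: yellow ochre closed, filled underglaze jar, an upright cylinder 48 mm in diameter (49 at the lid) and 62 mm tall, about 0.14 kg, body and lid of one colour with a white paper band round the lower half; origin at the centre of its underside, z up. Starts upright on the bench on the robot's side of the ware board, the four jars in random order.
- jar_brown: Second darkest: mid brown closed, filled underglaze jar, an upright cylinder 48 mm in diameter (49 at the lid) and 62 mm tall, about 0.14 kg, body and lid of one colour with a white paper band round the lower half; origin at the centre of its underside, z up. Starts upright on the bench on the robot's side of the ware board, the four jars in random order.
- jar_umber: Darkest: near-black umber closed, filled underglaze jar, an upright cylinder 48 mm in diameter (49 at the lid) and 62 mm tall, about 0.14 kg, body and lid of one colour with a white paper band round the lower half; origin at the centre of its underside, z up. Starts upright on the bench on the robot's side of the ware board, the four jars in random order.
- mat_1: Dark teal round felt mat, 70 mm across and 3 mm thick, at the robot's leftmost (+y) end of a row of four, fixed on a low pale wooden ware board (110 x 400 mm, 12 mm high, long side along the row) that lies at a different place and angle each time; mats are 78 to 102 mm apart. Origin at the centre of the mat's underside, 12 mm above the bench: its top, where a jar stands, is 15 mm above the bench.
- mat_2: Dark teal round felt mat, 70 mm across and 3 mm thick, at the place second from the left (+y) of a row of four, fixed on a low pale wooden ware board (110 x 400 mm, 12 mm high, long side along the row) that lies at a different place and angle each time; mats are 78 to 102 mm apart. Origin at the centre of the mat's underside, 12 mm above the bench: its top, where a jar stands, is 15 mm above the bench.
- mat_3: Dark teal round felt mat, 70 mm across and 3 mm thick, at the place third from the left (+y) of a row of four, fixed on a low pale wooden ware board (110 x 400 mm, 12 mm high, long side along the row) that lies at a different place and angle each time; mats are 78 to 102 mm apart. Origin at the centre of the mat's underside, 12 mm above the bench: its top, where a jar stands, is 15 mm above the bench.
- mat_4: Dark teal round felt mat, 70 mm across and 3 mm thick, at the robot's rightmost (-y) end of a row of four, fixed on a low pale wooden ware board (110 x 400 mm, 12 mm high, long side along the row) that lies at a different place and angle each time; mats are 78 to 102 mm apart. Origin at the centre of the mat's underside, 12 mm above the bench: its top, where a jar stands, is 15 mm above the bench.
- wheel: Steel banding wheel 180 mm across carrying a round white bisque plate with a half-painted fish tail, 71 mm tall in all, fixed on the bench past one end of the ware board (left or right, which changes) and about 80 mm farther from the robot than the row, so that its centre is some 140 to 175 mm from the nearest mat. Origin on its axis at bench level.
- brush_pot: Blue ceramic brush pot, 72 mm across and 85 mm tall, with brushes standing up to 170 mm high, loose, 0.5 kg; stands past the other end of the board from the wheel, likewise some 140 to 175 mm from the nearest mat. Not part of the job: leave it alone. Origin at the centre of its underside.
Mind the look-alikes: they are no part of the job. Leave any green or pink look-alike of the jar_umber alone.

How it is judged (in metres and radians):
At the end, for the whole second after the job is handed in: From the wheel end of the row: cream, ochre, brown, umber, each on its own mat, centre within 12 mm of the mat's centre, upright within 0.1 rad, underside 15 mm above the bench within 4 mm, released and at rest; the brush pot within 20 mm of where it stood (((horizontal distance between mat_1 and wheel below 0.28 m and horizontal distance between jar_cream and mat_1 below 0.012 m and horizontal distance between jar_ochre and mat_2 below 0.012 m and horizontal distance between jar_brown and mat_3 below 0.012 m and horizontal distance between jar_umber and mat_4 below 0.012 m) or (horizontal distance between mat_4 and wheel below 0.28 m and horizontal distance between jar_cream and mat_4 below 0.012 m and horizontal distance between jar_ochre and mat_3 below 0.012 m and horizontal distance between jar_brown and mat_2 below 0.012 m and horizontal distance between jar_umber and mat_1 below 0.012 m)) and height (world z) of jar_cream between 0.011 and 0.019 m and angle between each of jar_cream, jar_ochre, jar_brown, jar_umber's own z axis and vertical below 0.1 rad and linear speed of each of jar_cream, jar_ochre, jar_brown, jar_umber below 0.02 m/s and height (world z) of jar_ochre between 0.011 and 0.019 m and height (world z) of jar_brown between 0.011 and 0.019 m and height (world z) of jar_umber between 0.011 and 0.019 m and distance of brush_pot from where it was at the start of the episode below 0.02 m); the robot touches nothing.
It fails at once if the brush pot is pushed more than 20 mm from its place (distance of brush_pot from where it was at the start of the episode above 0.02 m).
It also fails if it takes over 99 s, if anything falls off the work surface, if the arm or the gripper's body presses on something with over 40 N, if the wrist force passes 120 N, or if a joint passes its speed limit or range.

## Working session

There is one attempt and no reset: what is moved stays moved. The work goes in short steps, Python scripts to look and compute and a tool call to move; the robot and the scene stay as the last step left them, time stands still between calls to the robot, and variables do not carry over. Pictures are saved under pics/ and viewed, at most 14 in all, crops included, and the job is handed in when it is done.

Besides the shell and the picture viewer there is one more tool, called after "Emit:" as name(argument=value, ...) on one line, values as JSON. apply_moves: Moves the arm, as the interface text tells. Its arguments: {"type":"object","properties":{"targets":{"type":"array","items":{"type":"object","properties":{"travel":{"type":"array","items":{"type":"number"}},"roll":{"type":"number"},"jaw":{"type":"number"}}}}},"required":["targets"]}

```bash
mkdir -p pics
python3 - <<'E'
from plant import ctrl
import cv2
for n in("top","side"):
    cv2.imwrite(f"pics/{n}0.png",cv2.resize(ctrl.snapshot(n),None,fx=1.5,fy=1.5)[:,:,::-1])
    c=ctrl.calibration(n);print(c["K"],c["extrinsics"])
print(ctrl.calibration("wrist"));o=ctrl.get_obs();print(o)
E
```

```text
[[411.24340572   0.         257.9173048 ]
 [  0.         411.24340572 193.26870252]
 [  0.           0.           1.        ]] [[-0.00621726 -0.99429643  0.10647041  0.43268139]
 [-0.99952804  0.00938229  0.02925184 -0.00157034]
 [-0.03008393 -0.1062383  -0.9938855   0.97297581]
 [ 0.          0.          0.          1.        ]]
[[455.71645506   0.         252.27325548]
 [  0.         455.71645506 189.74794479]
 [  0.           0.           1.        ]] [[-0.98315218 -0.09475184  0.15631337  0.38664697]
 [-0.18260119  0.54785597 -0.81640103  0.92318211]
 [-0.00828171 -0.83118947 -0.55592759  0.675601  ]
 [ 0.          0.          0.          1.        ]]
{'K': array([[316.72673503,   0.        , 250.59443069],
       [  0.        , 316.72673503, 191.9025479 ],
       [  0.        ,   0.        ,   1.        ]]), 'hand_eye': array([[ 3.38354684e-04, -9.67259607e-01, -2.53788767e-01,
         6.81818492e-02],
       [ 9.99999830e-01,  4.47916120e-04, -3.73919402e-04,
        -4.98147410e-04],
       [ 4.75353213e-04, -2.53788597e-01,  9.67259594e-01,
        -1.37189157e-01],
       [ 0.00000000e+00,  0.00000000e+00,  0.00000000e+00,
         1.00000000e+00]])}
{'clock': 0.1, 'joint_pos': array([-5.88377381e+01,  2.05878863e+01,  6.39061743e-01, -1.77225956e-02,
       -7.01349643e+01, -1.65087028e+01]), 'qvel': array([-0.05434735,  0.01233065,  0.15819458,  0.11192245,  0.01149419,
       -0.12807841]), 'tau': array([-1.98026522e-03, -5.84163058e+01,  2.93750721e+01,  7.01541245e+00,
        1.01615384e-02, -8.98678900e-05]), 'tool_pos': array([ 0.17065506, -0.65265829,  0.24771042]), 'orientation': array([ 1.79914930e+02, -7.83731472e-03, -1.65352469e+02]), 'force': array([ 0.64233861,  0.35471061, -0.1732226 ]), 'moment': array([-0.0198455 ,  0.00268123,  0.02461793]), 'gripper_force': 0.0, 'opening': 0.08776209856562832}
```

View pics/top0.png

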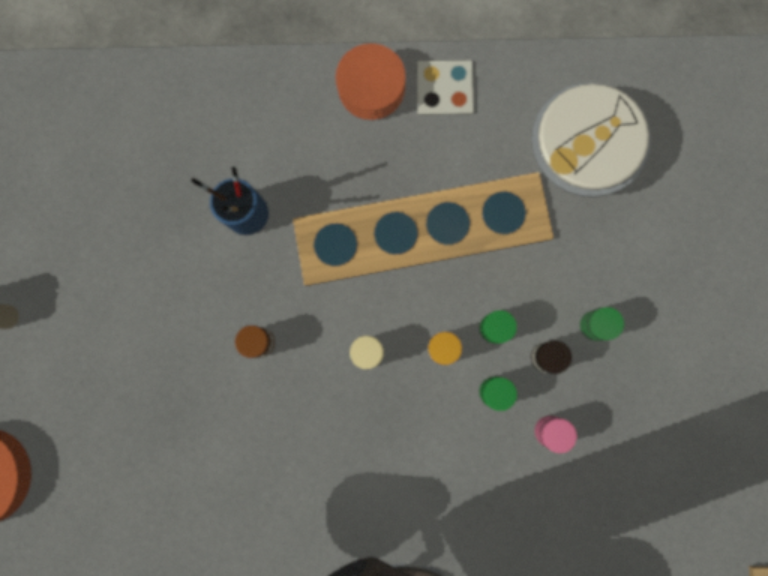

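View pics/side0.png

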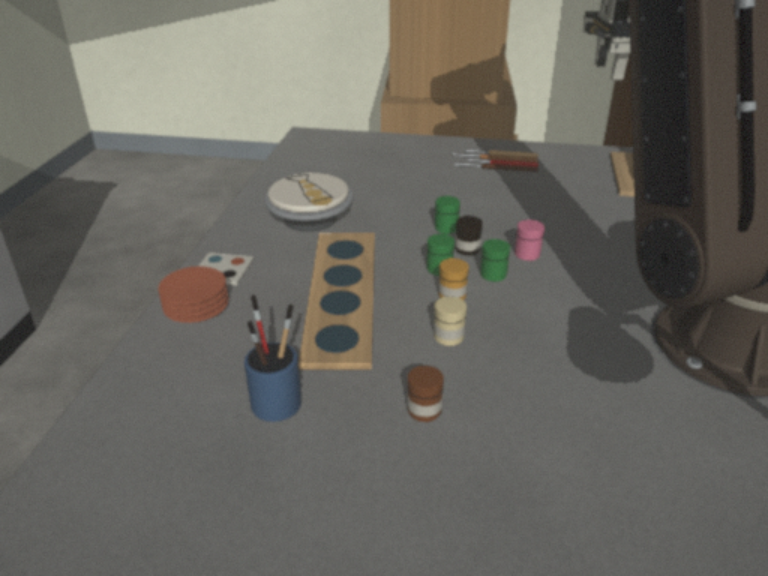

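The wheel is at the right (-y), at (592,138) in the top view, so the order is mat_4 cream, mat_3 ochre, mat_2 brown, mat_1 umber. In the 1.5x top view:
- **Jars:** brown (253,341), cream (366,352), ochre (445,348) and umber (553,356).
- **Look-alikes to leave:** green (499,326), (604,323) and (499,393), and pink (558,435).
- **Mats:** (336,244), (396,232), (448,223) and (504,212).

The only near-black lid is at (553,356), so that is the umber jar. I'll check it in a close crop.

```bash
cat > h.py <<'E'
from plant import ctrl
import numpy as np, cv2
from scipy.spatial.transform import Rotation as R
def ray(name,uv,z,obs=None):
    c=ctrl.calibration(name)
    if name=="wrist":
        T=np.eye(4);T[:3,:3]=R.from_euler("xyz",obs["orientation"],degrees=True).as_matrix();T[:3,3]=obs["tool_pos"];T=T@c["hand_eye"]
    else: T=c["extrinsics"]
    d=T[:3,:3]@np.linalg.solve(c["K"],[uv[0],uv[1],1.]);o=T[:3,3]
    return o+d*(z-o[2])/d[2]
E
python3 - <<'E'
from h import *
im=ctrl.snapshot("top")
cv2.imwrite("pics/crop1.png",cv2.resize(im[180:310,310:450],None,fx=4,fy=4,interpolation=2)[:,:,::-1])
cv2.imwrite("pics/crop2.png",cv2.resize(im[100:250,140:340],None,fx=4,fy=4,interpolation=2)[:,:,::-1])
for n,u,v,z in [("brown",253,341,.062),("cream",366,352,.062),("ochre",445,348,.062),("umber",553,356,.062),("g",499,326,.062),("g",604,323,.062),("g",499,393,.062),("p",558,435,.062),("m1",336,244,.015),("m2",396,232.5,.015),("m3",448,223,.015),("m4",504,212.5,.015),("wheel",592,138,.071),("pot",235,201,.085)]:
    print(n,ray("top",((u+.5)/1.5-.5,(v+.5)/1.5-.5),z).round(4)[:2])
E
```

```text
brown [0.4563 0.2246]
cream [0.439  0.0569]
ochre [ 0.4441 -0.0592]
umber [ 0.4315 -0.216 ]
g [ 0.4758 -0.1388]
g [ 0.479  -0.2917]
g [ 0.3786 -0.1363]
p [ 0.3185 -0.2192]
m1 [0.6094 0.1069]
m2 [0.6266 0.0121]
m3 [ 0.6408 -0.07  ]
m4 [ 0.6565 -0.1583]
wheel [ 0.7553 -0.283 ]
pot [0.6628 0.2493]
```

View pics/crop1.png

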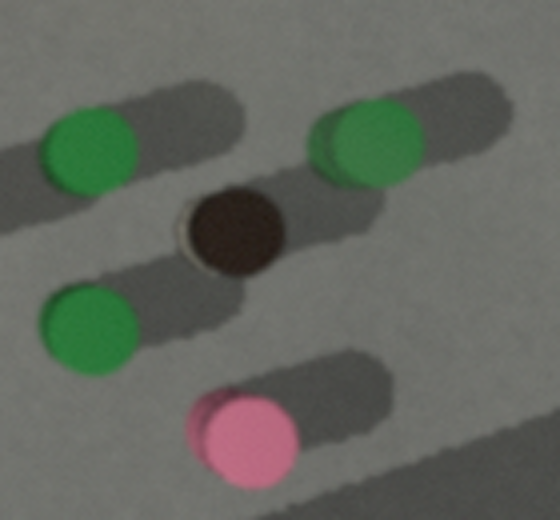

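View pics/crop2.png

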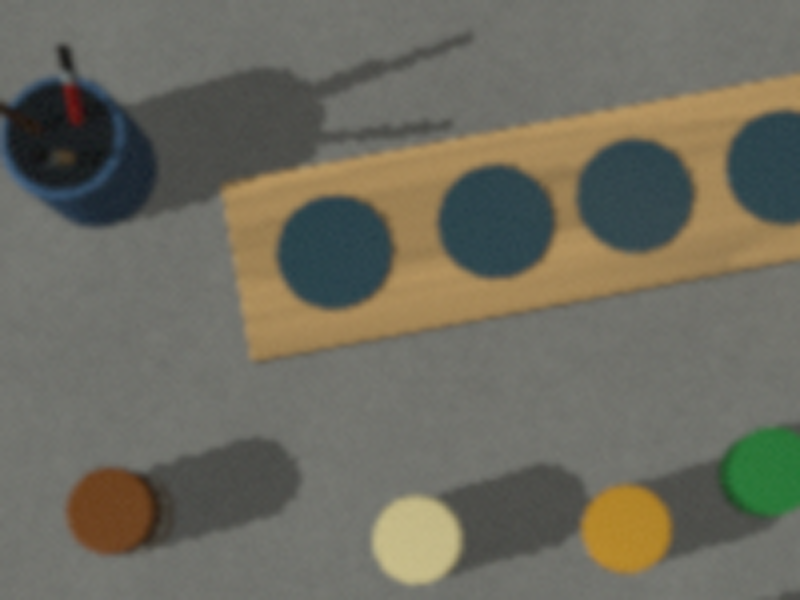

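The crop confirms it: the near-black lid with a white band showing is at crop1 (238,231), and its neighbours are plain green or pink. I'll grip along world x, which clears those neighbours. First step is to turn the tool to yaw -90 and take a wrist overview.

Emit:
apply_moves(targets=[{"travel":[0,0,0],"roll":-8.4,"jaw":87},{"travel":[0,0,0],"roll":-8.4,"jaw":87},{"travel":[0,0,0],"roll":-8.4,"jaw":87},{"travel":[0,0,0],"roll":-8.4,"jaw":87},{"travel":[0,0,0],"roll":-8.4,"jaw":87},{"travel":[0,0,0],"roll":-8.4,"jaw":87},{"travel":[0,0,0],"roll":-8.4,"jaw":87},{"travel":[0,0,0],"roll":-8.4,"jaw":87},{"travel":[0,0,0],"roll":-8.1,"jaw":87},{"travel":[0,0,0],"roll":0,"jaw":87}])

```text
clock: 1.15
tool_pos: [0.1707, -0.6528, 0.2482]
orientation: [180.0, 0.0, -89.9]
force: [0.4, -0.4, 0.0]
opening: 0.0871
gripper_force: 0.0
```

Emit:
apply_moves(targets=[{"travel":[-38,-20,-5],"roll":0,"jaw":87},{"travel":[-38,-20,-5],"roll":0,"jaw":87},{"travel":[-38,-20,-5],"roll":0,"jaw":87},{"travel":[-38,-20,-5],"roll":0,"jaw":87},{"travel":[-38,-20,-5],"roll":0,"jaw":87},{"travel":[-38,-20,-5],"roll":0,"jaw":87},{"travel":[-38,-20,-5],"roll":0,"jaw":87},{"travel":[-38,-20,-5],"roll":0,"jaw":87}])

```text
clock: 1.95
tool_pos: [0.3314, -0.3476, 0.2889]
orientation: [-180.0, -0.0, -90.3]
force: [1.6, 0.1, 0.2]
opening: 0.087
gripper_force: 0.0
```

Emit:
apply_moves(targets=[{"travel":[-38,-20,-5],"roll":0,"jaw":87},{"travel":[-38,-20,-5],"roll":0,"jaw":87},{"travel":[-38,-20,-5],"roll":0,"jaw":87},{"travel":[-38,-20,-5],"roll":0,"jaw":87},{"travel":[-38,-20,-5],"roll":0,"jaw":87},{"travel":[-38,-20,-5],"roll":0,"jaw":87},{"travel":[-38,-20,-5],"roll":0,"jaw":87},{"travel":[-38,-20,-5],"roll":0,"jaw":87},{"travel":[0,0,0],"roll":0,"jaw":87},{"travel":[0,0,0],"roll":0,"jaw":87}])

```text
clock: 2.95
tool_pos: [0.4914, -0.0443, 0.3283]
orientation: [180.0, -0.0, -90.1]
force: [-0.2, -0.5, -0.2]
opening: 0.0871
gripper_force: 0.0
```

Run:
```python
from h import *
o=ctrl.get_obs();print(o["tool_pos"],o["orientation"])
np.save("o1.npy",o,allow_pickle=True)
im=ctrl.snapshot("wrist");cv2.imwrite("w1.png",im[:,:,::-1])
cv2.imwrite("pics/w1.png",cv2.resize(im,None,fx=1.5,fy=1.5)[:,:,::-1])
```

```text
[ 0.49136299 -0.04433089  0.32825769] [ 1.79959861e+02 -6.88874952e-03 -9.01238623e+01]
```

View pics/w1.png

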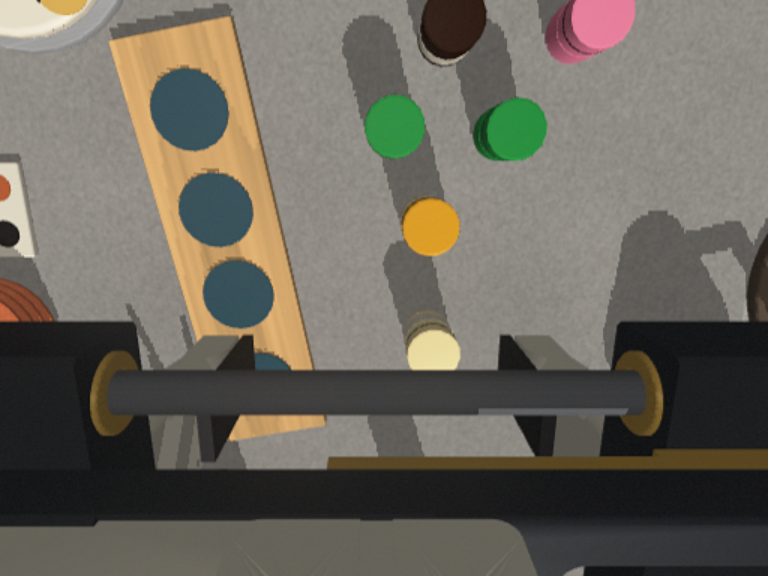

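The wrist view shows mat_4 at (189,109), mat_3 at (216,209) and mat_2 at (238,294). The ochre lid is at (432,227) and the umber lid at about (454,23). I'll compare these with the top view.

Run:
```python
from h import *
o=np.load("o1.npy",allow_pickle=True).item()
for n,u,v,z in [("m4",189,109.5,.015),("m3",216,209.5,.015),("m2",238.5,294,.015),("ochre",431.5,227,.062),("umber",454.5,24,.062),("green",395,126.5,.062)]:
    print(n,ray("wrist",((u+.5)/1.5-.5,(v+.5)/1.5-.5),z,o).round(4)[:2])
```

```text
m4 [ 0.6579 -0.16  ]
m3 [ 0.6415 -0.0716]
m2 [0.6266 0.0108]
ochre [ 0.4441 -0.0608]
umber [ 0.4308 -0.2164]
green [ 0.4758 -0.1419]
```

The two views agree to within 2 mm. Starting with ochre.

Emit:
apply_moves(targets=[{"travel":[16,47,0],"roll":0,"jaw":87},{"travel":[0,0,40],"roll":0,"jaw":87},{"travel":[0,0,45],"roll":0,"jaw":87},{"travel":[0,0,45],"roll":0,"jaw":87},{"travel":[0,0,45],"roll":0,"jaw":87},{"travel":[0,0,45],"roll":0,"jaw":87},{"travel":[0,0,40],"roll":0,"jaw":87},{"travel":[0,0,20],"roll":0,"jaw":87},{"travel":[0,0,10],"roll":0,"jaw":87},{"travel":[0,0,0],"roll":0,"jaw":87}])

```text
clock: 4.0
tool_pos: [0.4434, -0.0622, 0.0378]
orientation: [179.9, -0.0, -90.2]
force: [0.4, -0.4, 0.2]
opening: 0.0873
gripper_force: 0.0
```

Emit:
apply_moves(targets=[{"travel":[0,0,0],"roll":0,"jaw":70},{"travel":[0,0,0],"roll":0,"jaw":60},{"travel":[0,0,0],"roll":0,"jaw":50},{"travel":[0,0,0],"roll":0,"jaw":40},{"travel":[0,0,0],"roll":0,"jaw":40},{"travel":[0,0,0],"roll":0,"jaw":40},{"travel":[0,0,0],"roll":0,"jaw":40}])

```text
clock: 4.7
tool_pos: [0.4444, -0.0611, 0.0389]
orientation: [-180.0, 0.0, -90.0]
force: [-1.4, 0.2, 5.9]
opening: 0.0474
gripper_force: 30.0
```

Gripped (opening 47.4 mm, 30 N). Carrying it to mat_3.

Emit:
apply_moves(targets=[{"travel":[0,0,-20],"roll":0,"jaw":40},{"travel":[0,0,-40],"roll":0,"jaw":40},{"travel":[0,-20,-40],"roll":0,"jaw":40},{"travel":[2,-40,0],"roll":0,"jaw":40},{"travel":[2,-40,0],"roll":0,"jaw":40},{"travel":[2,-40,0],"roll":0,"jaw":40},{"travel":[2,-37,0],"roll":0,"jaw":40},{"travel":[2,-20,0],"roll":0,"jaw":40},{"travel":[0,0,0],"roll":0,"jaw":40},{"travel":[0,0,0],"roll":0,"jaw":40}])

```text
clock: 5.7
tool_pos: [0.6405, -0.0715, 0.1372]
orientation: [179.9, 0.0, -90.1]
force: [-0.1, -1.1, -0.9]
opening: 0.0476
gripper_force: 30.0
```

Emit:
apply_moves(targets=[{"travel":[0,0,30],"roll":0,"jaw":40},{"travel":[0,0,30],"roll":0,"jaw":40},{"travel":[0,0,15],"roll":0,"jaw":40},{"travel":[0,0,5],"roll":0,"jaw":40},{"travel":[0,0,4],"roll":0,"jaw":40},{"travel":[0,0,0],"roll":0,"jaw":40},{"travel":[0,0,0],"roll":0,"jaw":40}])

```text
clock: 6.4
tool_pos: [0.6419, -0.0713, 0.0557]
orientation: [-179.9, 0.0, -90.0]
force: [-0.2, -0.2, -1.6]
opening: 0.0476
gripper_force: 30.0
```

Emit:
apply_moves(targets=[{"travel":[0,0,1],"roll":0,"jaw":40},{"travel":[0,0,0],"roll":0,"jaw":40},{"travel":[0,0,0],"roll":0,"jaw":55},{"travel":[0,0,0],"roll":0,"jaw":70},{"travel":[0,0,0],"roll":0,"jaw":80},{"travel":[0,0,0],"roll":0,"jaw":80},{"travel":[0,0,-30],"roll":0,"jaw":87},{"travel":[0,0,-40],"roll":0,"jaw":87},{"travel":[0,0,-30],"roll":0,"jaw":87},{"travel":[0,0,0],"roll":0,"jaw":87}])

```text
clock: 7.4
tool_pos: [0.644, -0.0713, 0.1589]
orientation: [-179.5, 0.0, -90.0]
force: [1.0, -1.1, 0.1]
opening: 0.0868
gripper_force: 0.0
```

Emit:
apply_moves(targets=[{"travel":[-15,20,-10],"roll":0,"jaw":87},{"travel":[-22,35,0],"roll":0,"jaw":87},{"travel":[-22,37,0],"roll":0,"jaw":87},{"travel":[-22,37,0],"roll":0,"jaw":87},{"travel":[-22,37,0],"roll":0,"jaw":87},{"travel":[-14,26,0],"roll":0,"jaw":87},{"travel":[-10,10,0],"roll":0,"jaw":87},{"travel":[0,0,0],"roll":0,"jaw":87},{"travel":[0,0,0],"roll":0,"jaw":87}])

```text
clock: 8.3
tool_pos: [0.4395, 0.056, 0.1637]
orientation: [-180.0, 0.0, -90.0]
force: [0.5, 0.1, -0.3]
opening: 0.087
gripper_force: 0.0
```

Run:
```python
from h import *
o=ctrl.get_obs();print(o["tool_pos"],o["orientation"])
im=ctrl.snapshot("top")
cv2.imwrite("pics/t2.png",cv2.resize(im[110:260,150:380],None,fx=3,fy=3,interpolation=2)[:,:,::-1])
```

```text
[0.43952792 0.05599622 0.16368246] [-1.79969187e+02  1.43667376e-02 -8.99795527e+01]
```

View pics/t2.png

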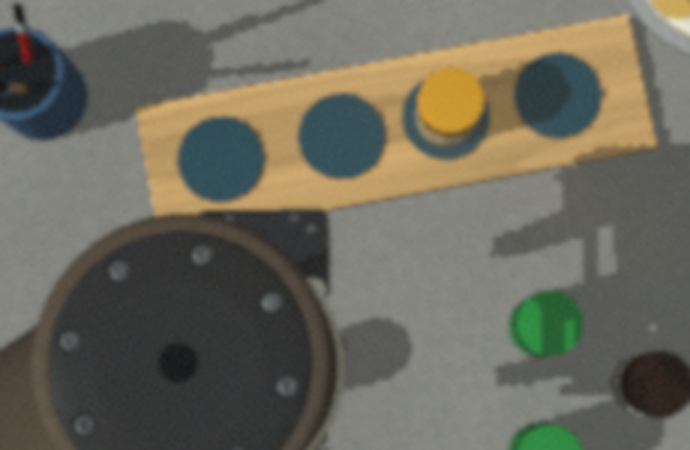

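Ochre stands upright on mat_3, lid at crop (451,102). Next I'll work out its offset and pick up cream.

Run:
```python
from h import *
print(ray("top",(150+451.5/3-.5,110+102.5/3-.5),.077))
```

```text
[ 0.63821554 -0.06908775  0.077     ]
```

Emit:
apply_moves(targets=[{"travel":[0,0,45],"roll":0,"jaw":87},{"travel":[0,0,45],"roll":0,"jaw":87},{"travel":[0,0,25],"roll":0,"jaw":87},{"travel":[0,0,10],"roll":0,"jaw":87},{"travel":[0,0,0],"roll":0,"jaw":70},{"travel":[0,0,0],"roll":0,"jaw":55},{"travel":[0,0,0],"roll":0,"jaw":40},{"travel":[0,0,0],"roll":0,"jaw":40},{"travel":[0,0,0],"roll":0,"jaw":40},{"travel":[0,0,0],"roll":0,"jaw":40}])

```text
clock: 9.35
tool_pos: [0.4396, 0.056, 0.0393]
orientation: [-179.9, 0.0, -90.0]
force: [-1.5, 0.6, 6.4]
opening: 0.0476
gripper_force: 30.0
```

Emit:
apply_moves(targets=[{"travel":[0,0,-30],"roll":0,"jaw":40},{"travel":[0,0,-40],"roll":0,"jaw":40},{"travel":[15,-18,-40],"roll":0,"jaw":40},{"travel":[30,-30,0],"roll":0,"jaw":40},{"travel":[35,-35,0],"roll":0,"jaw":40},{"travel":[35,-35,0],"roll":0,"jaw":40},{"travel":[35,-35,0],"roll":0,"jaw":40},{"travel":[35,-35,0],"roll":0,"jaw":40},{"travel":[30,-30,0],"roll":0,"jaw":40},{"travel":[0,0,0],"roll":0,"jaw":40}])

```text
clock: 10.35
tool_pos: [0.6594, -0.1631, 0.1468]
orientation: [179.9, -0.0, -90.2]
force: [-0.5, 0.9, -1.9]
opening: 0.0472
gripper_force: 30.0
```

Emit:
apply_moves(targets=[{"travel":[0,0,0],"roll":0,"jaw":40},{"travel":[0,0,0],"roll":0,"jaw":40},{"travel":[0,0,40],"roll":0,"jaw":40},{"travel":[0,0,30],"roll":0,"jaw":40},{"travel":[0,0,15],"roll":0,"jaw":40},{"travel":[0,0,5],"roll":0,"jaw":40},{"travel":[0,0,5],"roll":0,"jaw":40},{"travel":[0,0,0],"roll":0,"jaw":40},{"travel":[0,0,0],"roll":0,"jaw":40}])

```text
clock: 11.25
tool_pos: [0.658, -0.1593, 0.0549]
orientation: [-179.9, -0.0, -90.0]
force: [-0.8, 0.8, -1.9]
opening: 0.0478
gripper_force: 30.0
```

Emit:
apply_moves(targets=[{"travel":[0,0,1],"roll":0,"jaw":40},{"travel":[0,0,0],"roll":0,"jaw":40},{"travel":[0,0,0],"roll":0,"jaw":55},{"travel":[0,0,0],"roll":0,"jaw":70},{"travel":[0,0,0],"roll":0,"jaw":80},{"travel":[0,0,0],"roll":0,"jaw":80},{"travel":[0,0,-30],"roll":0,"jaw":87},{"travel":[0,0,-40],"roll":0,"jaw":87},{"travel":[0,0,-41],"roll":0,"jaw":87},{"travel":[0,0,0],"roll":0,"jaw":87}])

```text
clock: 12.25
tool_pos: [0.6606, -0.16, 0.1705]
orientation: [-179.4, -0.1, -90.0]
force: [1.5, -0.6, 0.5]
opening: 0.0868
gripper_force: 0.0
```

Emit:
apply_moves(targets=[{"travel":[7,26,0],"roll":0,"jaw":87},{"travel":[10,40,0],"roll":0,"jaw":87},{"travel":[10,40,0],"roll":0,"jaw":87},{"travel":[10,40,0],"roll":0,"jaw":87},{"travel":[10,40,0],"roll":0,"jaw":87},{"travel":[5,30,0],"roll":0,"jaw":87},{"travel":[5,10,0],"roll":0,"jaw":87},{"travel":[0,0,0],"roll":0,"jaw":87},{"travel":[0,0,0],"roll":0,"jaw":87}])

```text
clock: 13.15
tool_pos: [0.4321, -0.2164, 0.1639]
orientation: [-179.9, -0.0, -90.0]
force: [0.3, 0.3, 0.3]
opening: 0.0873
gripper_force: 0.0
```

Run:
```python
from h import *
o=ctrl.get_obs();np.save("o3.npy",o,allow_pickle=True)
im=ctrl.snapshot("top");b=ctrl.snapshot("wrist")
cv2.imwrite("pics/t3.png",np.hstack([cv2.resize(im[100:228,180:370],(570,384),interpolation=2),b[:,120:350]])[:,:,::-1])
```

```text
(no output)
```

View pics/t3.png

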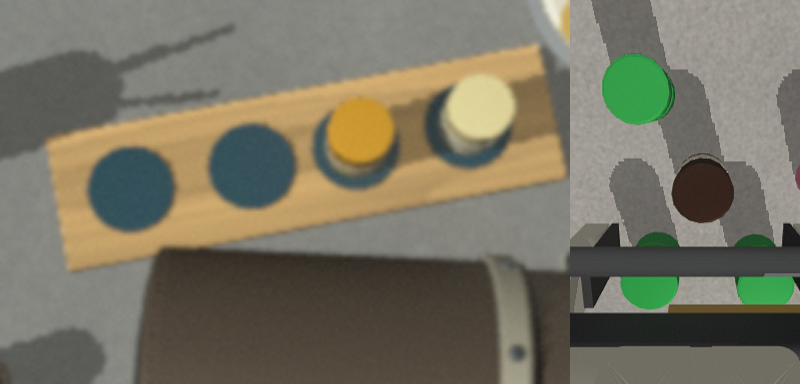

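Cream is on mat_4 (lid at (481,107)). The umber lid at (703,190) lies centred between the fingers, and the finger lanes are clear of the greens. Descending.

Emit:
apply_moves(targets=[{"travel":[0,0,45],"roll":0,"jaw":87},{"travel":[0,0,45],"roll":0,"jaw":87},{"travel":[0,0,25],"roll":0,"jaw":87},{"travel":[0,0,10],"roll":0,"jaw":87},{"travel":[0,0,0],"roll":0,"jaw":70},{"travel":[0,0,0],"roll":0,"jaw":55},{"travel":[0,0,0],"roll":0,"jaw":40},{"travel":[0,0,0],"roll":0,"jaw":40},{"travel":[0,0,0],"roll":0,"jaw":40},{"travel":[0,0,0],"roll":0,"jaw":40}])

```text
clock: 14.25
tool_pos: [0.4314, -0.2163, 0.0393]
orientation: [-179.9, -0.0, -90.0]
force: [-1.5, 0.9, 6.3]
opening: 0.0474
gripper_force: 30.0
```

Run:
```python
from h import *
o=np.load("o3.npy",allow_pickle=True).item()
print(ray("top",(180+481.5/3-.5,100+107.5/3-.5),.077), ray("wrist",(703-570+120,190),.062,o))
for p in((131.5,189.5),(252,166)): print(ray("top",(180+(p[0]+.5)/3-.5,100+(p[1]+.5)/3-.5),.015))
```

```text
[ 0.65583264 -0.15764791  0.077     ] [ 0.43031023 -0.22390436  0.062     ]
[0.60857085 0.1077258  0.015     ]
[0.626247   0.01244763 0.015     ]
```

Emit:
apply_moves(targets=[{"travel":[0,0,-30],"roll":0,"jaw":40},{"travel":[0,0,-45],"roll":0,"jaw":40},{"travel":[0,0,-35],"roll":0,"jaw":40},{"travel":[-26,-14,0],"roll":0,"jaw":40},{"travel":[-40,-22,0],"roll":0,"jaw":40},{"travel":[-40,-22,0],"roll":0,"jaw":40},{"travel":[-40,-22,0],"roll":0,"jaw":40},{"travel":[-40,-22,0],"roll":0,"jaw":40},{"travel":[-40,-22,0],"roll":0,"jaw":40},{"travel":[-40,-22,0],"roll":0,"jaw":40}])

```text
clock: 15.25
tool_pos: [0.5777, 0.0515, 0.1486]
orientation: [-180.0, 0.0, -90.0]
force: [0.9, -1.8, -2.0]
opening: 0.0473
gripper_force: 30.0
```

Emit:
apply_moves(targets=[{"travel":[-30,-16,0],"roll":0,"jaw":40},{"travel":[-20,-11,0],"roll":0,"jaw":40},{"travel":[-10,-5,0],"roll":0,"jaw":40},{"travel":[0,0,0],"roll":0,"jaw":40},{"travel":[0,0,0],"roll":0,"jaw":40}])

```text
clock: 15.75
tool_pos: [0.6087, 0.109, 0.1483]
orientation: [179.9, -0.0, -90.1]
force: [0.3, 0.5, -1.0]
opening: 0.0475
gripper_force: 30.0
```

Run:
```python
from h import *
o=ctrl.get_obs();print(o["tool_pos"])
np.save("o4.npy",o,allow_pickle=True)
im=ctrl.snapshot("side");b=ctrl.snapshot("wrist")
cv2.imwrite("pics/t4.png",np.hstack([cv2.resize(im[120:290,140:320],(405,384),interpolation=2),b[:,70:450]])[:,:,::-1])
```

```text
[0.60867229 0.10904999 0.14825899]
```

View pics/t4.png

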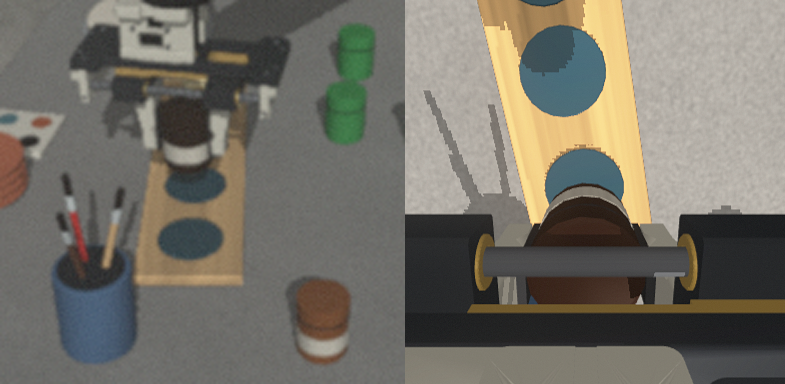

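Run:
```python
from h import *
o=np.load("o4.npy",allow_pickle=True).item();c=ctrl.calibration("wrist")
T=np.eye(4);T[:3,:3]=R.from_euler("xyz",o["orientation"],degrees=True).as_matrix();T[:3,3]=o["tool_pos"];T=np.linalg.inv(T@c["hand_eye"])
for dy in(0,-.004,-.008):
  for z,r in((.172,.0245),(.110,.024)):
    p=o["tool_pos"]+np.array([0,dy-r,0]);p[2]=z
    q=c["K"]@(T@np.append(p,1))[:3];print(dy,z,(q/q[2])[:2])
b=ctrl.snapshot("wrist");cv2.imwrite("pics/c5.png",cv2.resize(b[140:260,170:350],None,fx=4,fy=4,interpolation=2)[:,:,::-1])
```

```text
0 0.172 [250.60016242 228.26718726]
0 0.11 [250.4992276  189.58201547]
-0.004 0.172 [250.59324634 218.35245153]
-0.004 0.11 [250.49405314 182.76029315]
-0.008 0.172 [250.58621246 208.26885359]
-0.008 0.11 [250.48882015 175.86140102]
```

View pics/c5.png

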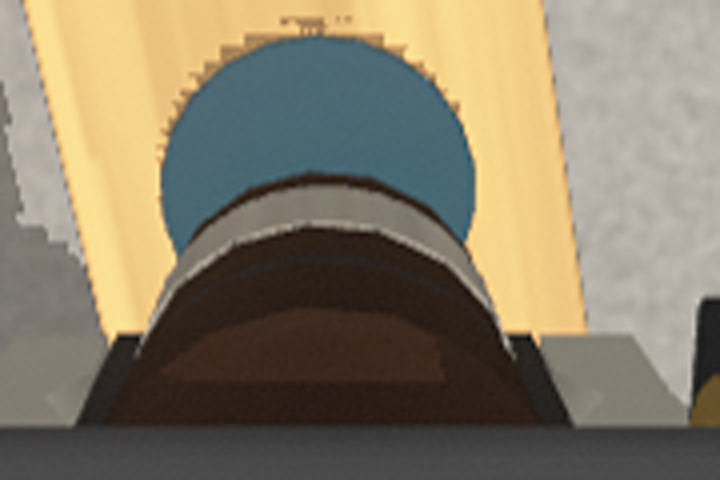

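Run:
```python
from h import *
o=np.load("o4.npy",allow_pickle=True).item()
print(ray("wrist",(249.5,149.2),.015,o)+[0,.035,0])
```

```text
[0.60945659 0.10864159 0.015     ]
```

The jar sits about 4 mm to -y of the TCP, so I'll shift +3 mm in y and place it.

Emit:
apply_moves(targets=[{"travel":[-3,0,0],"roll":0,"jaw":40},{"travel":[0,0,40],"roll":0,"jaw":40},{"travel":[0,0,30],"roll":0,"jaw":40},{"travel":[0,0,15],"roll":0,"jaw":40},{"travel":[0,0,5],"roll":0,"jaw":40},{"travel":[0,0,6],"roll":0,"jaw":40},{"travel":[0,0,0],"roll":0,"jaw":40},{"travel":[0,0,0],"roll":0,"jaw":40}])

```text
clock: 16.7
tool_pos: [0.6102, 0.113, 0.0539]
orientation: [-179.9, 0.1, -90.0]
force: [-0.7, 0.6, 2.4]
opening: 0.0477
gripper_force: 30.0
```

Emit:
apply_moves(targets=[{"travel":[0,0,0],"roll":0,"jaw":55},{"travel":[0,0,0],"roll":0,"jaw":70},{"travel":[0,0,0],"roll":0,"jaw":80},{"travel":[0,0,0],"roll":0,"jaw":80},{"travel":[0,0,-30],"roll":0,"jaw":87},{"travel":[0,0,-40],"roll":0,"jaw":87},{"travel":[0,0,-41],"roll":0,"jaw":87},{"travel":[0,0,0],"roll":0,"jaw":87}])

```text
clock: 17.5
tool_pos: [0.6126, 0.1137, 0.17]
orientation: [-179.4, 0.2, -90.0]
force: [0.9, 0.8, -0.4]
opening: 0.0869
gripper_force: 0.0
```

Emit:
apply_moves(targets=[{"travel":[0,30,0],"roll":0,"jaw":87},{"travel":[-20,40,0],"roll":0,"jaw":87},{"travel":[-30,40,0],"roll":0,"jaw":87},{"travel":[-35,28,0],"roll":0,"jaw":87},{"travel":[-26,15,0],"roll":0,"jaw":87},{"travel":[0,0,0],"roll":0,"jaw":87},{"travel":[0,0,0],"roll":0,"jaw":87}])

```text
clock: 18.2
tool_pos: [0.4561, 0.2244, 0.1636]
orientation: [-180.0, 0.0, -89.9]
force: [0.0, -0.2, 0.1]
opening: 0.0871
gripper_force: 0.0
```

Run:
```python
from h import *
o=ctrl.get_obs();print(o["tool_pos"]);np.save("o5.npy",o,allow_pickle=True)
im=ctrl.snapshot("top");b=ctrl.snapshot("wrist")
cv2.imwrite("pics/t6.png",np.hstack([cv2.resize(im[100:228,180:370],(570,384),interpolation=2),b[:,120:350]])[:,:,::-1])
```

```text
[0.45613769 0.22436329 0.16364173]
```

View pics/t6.png

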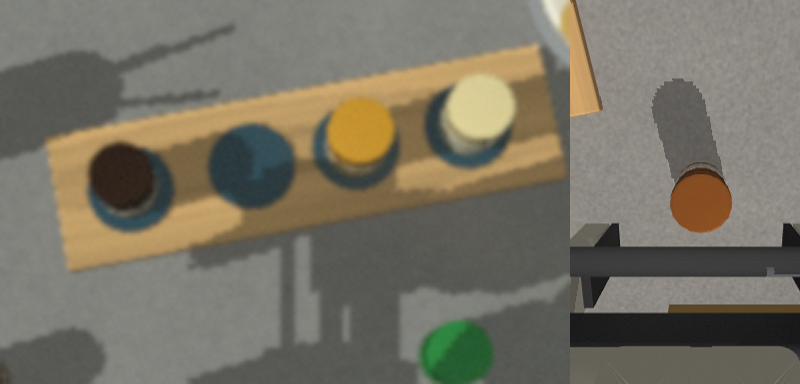

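Run:
```python
from h import *
o=np.load("o5.npy",allow_pickle=True).item()
print(ray("top",(180+122.5/3-.5,100+176.5/3-.5),.077),ray("wrist",(251,202),.062,o))
print(ray("top",(180+361.5/3-.5,100+131.5/3-.5),.077))
```

```text
[0.60739031 0.10772519 0.077     ] [0.45584435 0.22657392 0.062     ]
[ 0.63896731 -0.06910058  0.077     ]
```

Emit:
apply_moves(targets=[{"travel":[0,0,45],"roll":0,"jaw":87},{"travel":[0,0,45],"roll":0,"jaw":87},{"travel":[0,0,25],"roll":0,"jaw":87},{"travel":[0,0,10],"roll":0,"jaw":87},{"travel":[0,0,0],"roll":0,"jaw":70},{"travel":[0,0,0],"roll":0,"jaw":55},{"travel":[0,0,0],"roll":0,"jaw":40},{"travel":[0,0,0],"roll":0,"jaw":40},{"travel":[0,0,0],"roll":0,"jaw":40},{"travel":[0,0,0],"roll":0,"jaw":40}])

```text
clock: 19.3
tool_pos: [0.4566, 0.2241, 0.0393]
orientation: [-180.0, 0.1, -90.0]
force: [-0.6, -0.2, 5.9]
opening: 0.0475
gripper_force: 30.0
```

Umber is within 2 mm of mat_1's centre, and brown is gripped. Taking it to mat_2.

Emit:
apply_moves(targets=[{"travel":[0,0,-30],"roll":0,"jaw":40},{"travel":[0,0,-45],"roll":0,"jaw":40},{"travel":[10,0,-35],"roll":0,"jaw":40},{"travel":[35,-20,0],"roll":0,"jaw":40},{"travel":[35,-30,0],"roll":0,"jaw":40},{"travel":[35,-30,0],"roll":0,"jaw":40},{"travel":[35,-30,0],"roll":0,"jaw":40},{"travel":[33,-30,0],"roll":0,"jaw":40},{"travel":[20,-20,0],"roll":0,"jaw":40},{"travel":[10,-10,0],"roll":0,"jaw":40}])

```text
clock: 20.3
tool_pos: [0.6272, 0.0086, 0.1479]
orientation: [180.0, -0.0, -90.2]
force: [-1.1, 1.1, -0.5]
opening: 0.0476
gripper_force: 30.0
```

Emit:
apply_moves(targets=[{"travel":[0,0,0],"roll":0,"jaw":40},{"travel":[0,0,0],"roll":0,"jaw":40},{"travel":[0,0,40],"roll":0,"jaw":40},{"travel":[0,0,30],"roll":0,"jaw":40},{"travel":[0,0,15],"roll":0,"jaw":40},{"travel":[0,0,5],"roll":0,"jaw":40},{"travel":[0,0,5],"roll":0,"jaw":40},{"travel":[0,0,1],"roll":0,"jaw":40},{"travel":[0,0,0],"roll":0,"jaw":40},{"travel":[0,0,0],"roll":0,"jaw":40}])

```text
clock: 21.3
tool_pos: [0.6264, 0.0114, 0.0543]
orientation: [-179.9, 0.0, -90.0]
force: [-4.1, 2.2, 7.0]
opening: 0.0479
gripper_force: 30.0
```

Release, rise, then back off toward the robot for a clear view.

Emit:
apply_moves(targets=[{"travel":[0,0,0],"roll":0,"jaw":55},{"travel":[0,0,0],"roll":0,"jaw":70},{"travel":[0,0,0],"roll":0,"jaw":80},{"travel":[0,0,0],"roll":0,"jaw":80},{"travel":[0,0,-30],"roll":0,"jaw":87},{"travel":[0,0,-40],"roll":0,"jaw":87},{"travel":[0,0,-40],"roll":0,"jaw":87},{"travel":[-20,40,-40],"roll":0,"jaw":87},{"travel":[-20,40,-40],"roll":0,"jaw":87},{"travel":[-20,40,-20],"roll":0,"jaw":87}])

```text
clock: 22.3
tool_pos: [0.5198, 0.0643, 0.2516]
orientation: [-179.8, 0.0, -90.1]
force: [-0.2, 1.3, 0.2]
opening: 0.0866
gripper_force: 0.0
```

Emit:
apply_moves(targets=[{"travel":[0,40,0],"roll":0,"jaw":87},{"travel":[0,20,0],"roll":0,"jaw":87},{"travel":[0,0,0],"roll":0,"jaw":87},{"travel":[0,0,0],"roll":0,"jaw":87},{"travel":[0,0,0],"roll":0,"jaw":87}])

```text
clock: 22.8
tool_pos: [0.4604, 0.0642, 0.2492]
orientation: [-180.0, -0.0, -90.1]
force: [0.3, -0.1, 1.3]
opening: 0.0865
gripper_force: 0.0
```

Run:
```python
from h import *
im=ctrl.snapshot("top");b=ctrl.snapshot("side")
cv2.imwrite("pics/t7.png",np.vstack([cv2.resize(im[100:200,130:380],(750,300),interpolation=2),cv2.resize(b[120:270,90:390],(600,300))[:,:][:, :600] if 0 else cv2.resize(b[120:240,90:390],(750,300))])[:,:,::-1])
```

```text
(no output)
```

View pics/t7.png

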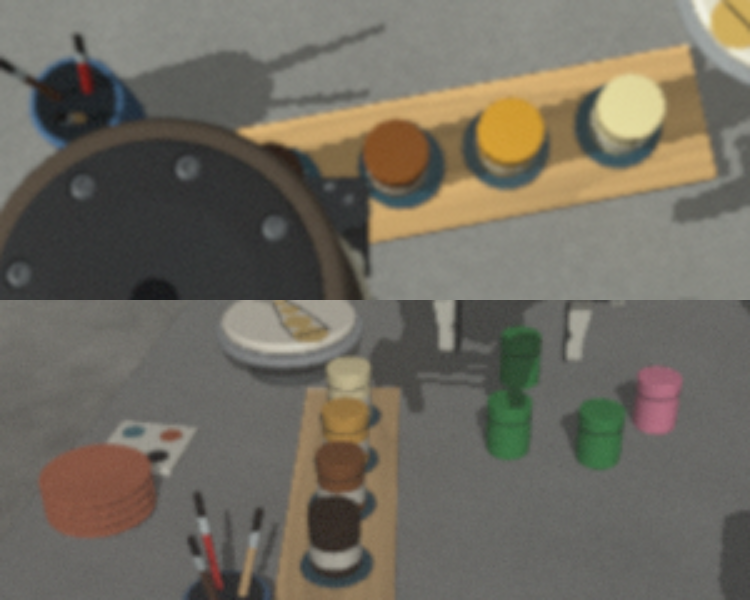

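All four jars stand upright in shade order. Last check is the lid positions (brown at (396,154), ochre at (511,131), cream at (630,107)) against the mats.

Run:
```python
from h import *
for n,p,m in(("brown",(396,154),(.6265,.0115)),("ochre",(511,131),(.641,-.071)),("cream",(630,107),(.657,-.159))):
    e=ray("top",(130+(p[0]+.5)/3-.5,100+(p[1]+.5)/3-.5),.077)[:2]-m
    print(n,e.round(4))
```

```text
brown [-0.0037  0.0044]
ochre [-0.002   0.0019]
cream [-0.0012  0.0021]
```

```bash
python3 -c "
from plant import ctrl
print(ctrl.close_job())"
```

```text
the job is handed in; nothing more can be done
None
```

The job is handed in: the jars stand upright in order from the wheel end (cream, ochre, brown, umber), each measured within about 6 mm of its mat's centre, and I left the brush pot and look-alikes alone; the hand-in returned no verdict.

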